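Open the spice sifter's dial with its key

TASK

Take the T-shaped key from its teak block, push its square tip fully home into the square recess of the knob on the leaning sifter canister, and with the key turn the dial clockwise to its stop, so that the largest opening stands at the pour lip. Let go and leave the key standing in the knob. Turn the dial with the key only, never with the fingers, and leave the other things where they stand.

Things in the scene. Friction and masses are not known exactly. Their poses are not given: they have to be found in the camera images.
- key_center (a point): loose T-shaped key, 123 mm long, about 0.16 kg, standing upright, tip down, in a teak block. This point lies on its axis half-way up, 61.5 mm above the tip. z runs along the key from tip to handle, x along the handle bar. A shank 16 mm across joins the tip's collar to a teak handle bar 66 mm long (x), 18 mm thick (y), 30 mm high, at the very top, its middle 46.5 mm above this point
- key_tip (a point): centre of the end face of the key's square tip, axes as key_center. The tip is 20 x 20 mm, sides along x and y, its first 7 mm tapering out from 12 x 12 mm; 30 mm from the end it meets a round collar 44 mm across, 6 mm thick
- socket (a point): centre of the mouth of the square recess in the dial's knob: 24 x 24 mm, 32 mm deep. z points out along the dial's axis, 30 degrees from upright, leaning towards the robot's side; x and y run along the recess's sides and turn with the dial. The knob is a 46 mm square steel block standing 34 mm out of the dial's 120 mm disc. Fully home, the key's collar lies on the knob, its tip 30 mm below the mouth
- dial (a joint): angle of the dial in rad, 0 to 1.2, growing clockwise as seen looking at the lid. Dark round openings in the disc, small (7 mm), medium (13 mm) and large (22 mm), stand at the fixed pour lip at 0, 0.5 and 1.2; at 1.2 is a firm stop. It needs about 0.12 N m and stays where it is left. The key has about 0.23 rad of play each way in the recess
- sifter: fixed teak cradle (170 x 150 mm) with a steel sifter canister 124 mm across that leans 30 degrees to its front; origin at the centre of the cradle's underside, z up, front and the little pour lip on the lid's rim at -x. The recess's mouth lies 47 mm in front of the origin and 190 mm up
- holder: fixed teak block 90 x 90 x 45 mm with a square hole 24 mm wide and 37 mm deep in its top, where the key stands with its collar on the block; origin at the centre of the underside
- egg_cup_mid (a point): white ceramic egg cup, 50 mm across, 62 mm tall, loose, a bystander; the point is on its upright axis, half-way up
- tin_mid (a point): plain round steel tin with lid, 62 mm across, 80 mm tall, loose, a bystander; the point is on its upright axis, half-way up
There are look-alikes about, which are no part of the job. Leave any red look-alike of the sifter alone.

How it is judged (in metres and radians):
On the way, in this order (a step that is already met when the one before it is completed fails the run):
1. the key's tip is home in the knob's recess (z of key_tip in the frame of socket below -0.022 m and x of key_tip in the frame of socket between -0.01 and 0.01 m and y of key_tip in the frame of socket between -0.01 and 0.01 m and angle between the z axis of key_center and the z axis of socket, either way round below 0.22 rad), for 0.2 s.
2. the dial is turned to its stop with the key in the recess (all of step 1 and value of joint dial above 1.05 rad), for 0.2 s.
At the end, for the whole second after the job is handed in: The dial stands at or within 0.15 rad of its stop at 1.2 (largest opening at the pour lip); the key is released and at rest in the recess, its tip at least 22 mm deep and within 10 mm of the recess's axis in x and y, its axis within 0.22 rad of the dial's (all of step 2 and linear speed of key below 0.02 m/s); the robot touches nothing.
It fails at once if the fingers press on the dial or its knob (over 3 N) (contact force between the fingers and dial above 3 N).
It fails at once if a bystander is shifted by more than 30 mm (distance of any of egg_cup_mid, tin_mid from where it was at the start of the episode above 0.03 m).
It also fails if it takes over 51 s, if anything falls off the work surface, if the arm or the gripper's body presses on something with over 40 N, if the wrist force passes 120 N, or if a joint passes its speed limit or range.

ROBOT

A 6-joint arm with a two-finger parallel gripper is mounted at the origin on the work surface. World frame = base frame: x ahead of the robot, y to its left, z up, the work surface at z = 0. Lengths are in mm, angles in rad, forces in N, time in s.
With the tool pointing down it reaches from about 350 to 775 mm from the base axis. Payload 5.5 kg.
Tool frame: the origin (TCP) lies at the very end of the fingers, on their centre line; the grasp point (between the pads) lies 19 mm behind it; z points along the fingers, y is the line along which they close (so a half turn about z gives the same grasp; the last joint's range is limited). The gripper opens to 85 mm and grips with 20 to 120 N. Pads are 22 mm wide; open, the fingers measure 114 mm over their backs; the gripper's body (76 mm by 85 mm) begins 54 mm behind the grasp point. The pads swing forward as they close: fully open they stand 13 mm farther back than shut.
Start: joints at [1.054, 0.313, 0.046, 1.304, 0, 1.431], TCP at [211.597, 534.695, 231.323] pointing down, gripper open.
Joint ranges: [-2.76, 2.76], [-0.86, 1.69], [-1.03, 1.26], [-2.2, 2.34], [-1.47, 1.5], [-3.14, 3.14]. Speed limits (rad/s): [2.57, 2.57, 3.14, 3.14, 3.14, 3.14].

INTERFACE

Orientations are given as a unit quaternion [w, x, y, z].
In Python, from bench import arm gives the robot as it stands. The module is installed in compiled form; this text tells all that it offers.
- The arm moves only by the shell command python3 -m jog 'ROWS' [FORCE]. ROWS is JSON, a list of rows, each a list of 7 numbers: the turn, a rotation vector about the tool's x, y, z scaled (see below), then the shift along the tool's x, y, z scaled (see below), then the closure, from -1 (fully open) to 1 (shut). In form: [[rx, ry, rz, dx, dy, dz, hand], ...]. A call has exactly 8 rows; each row is the pose to reach, as a shift and turn from the pose commanded when the call began, along the tool's axes at that moment, turning the shorter way round; what a row does not reach only later rows make up. The controller multiplies each number of a shift by 80 mm and each number of a turn by 360 degrees. A row lasts 1/10 s, in which the tool goes at most 50 mm and 8.59 degrees, less where a joint would pass 70% of its speed; a pose out of reach is approached as far as the arm can. A call with a number of a shift or a turn outside -1 to 1 is refused whole. A call with a gripper value outside its range is refused whole. The fingers move at their own pace and stop on an object; FORCE is the grip in N (left out, the last holds). Time passes only in rows, so rows that repeat a pose let the fingers close, or fill a call up. It gives the time, the measured TCP pose, the force, the opening and the grip force at its end, in the units of the state.
- arm.observe(): the state, without advancing time (a new reading comes with each control period).
- arm.capture(name): name is "side" or "top" or "wrist"; returns the picture (384x512x3 uint8, red, green, blue); there is no depth.
- arm.camera_params(name): a dict with "vfov" (degrees; the focal length in pixels is half the picture's height over the tangent of half this angle, whatever the lens; pixels are square), "cx", "cy" (the principal point, pixels), "world_from_camera" (4x4, takes a point from camera to world coordinates). Camera axes: x right, y down, z forward; pixel columns grow to the right and rows downward; lengths in mm; the calibration is good to about 2 mm. A picture is of the moment at which its call begins: read the wrist's pose just before it. camera_params takes no time and is no camera call; for the wrist camera it gives the pose at the moment of the call.
- arm.close_job(): hands the job in; it is judged then, once.
Trained networks look in the newest picture that a camera, given by its name, has taken for a name from the list of things; names that differ only in an ending like _2 or _b are one class to them, and where a whole thing is asked for, a point or a joint stands for the part that bears it (a point fixed in the world has none). Each returns a list of dicts, best first, with "p" (0 to 1); they miss things now and then, are a little off and sometimes report something else, mostly with a low value. They report only what shows in the picture. A call takes as long as a camera call. They do not tell look-alikes from the thing itself.
- arm.find_in(camera, thing): "position" ([x, y, z] in mm, in world coordinates, good to about 4 mm: the middle of the surface that is visible of it).
The state is a dict: "time": time; "joint_positions": joint angles; "joint_velocities": joint speeds; "joint_efforts": joint torques, N m; "position": TCP position; "tool_rot": TCP orientation; "contact_force": force on the tool from outside, world axes, zero at the start; "moment": the same for the moment, N m; "width": finger opening in mm; "grip_force": force on a finger pad.
Only numpy, scipy, OpenCV 4.12 (cv2) and the standard library are available. Lean on these libraries where they do the work, as an engineer would, in place of code of your own. Each camera call takes 0.05 s, during which the arm holds its last target. There are 200 camera calls.

## Working session

There is one attempt and no reset: what is moved stays moved. The work goes in short steps, Python scripts to look and compute and a shell command to move; the robot and the scene stay as the last step left them, time stands still between calls to the robot, and variables do not carry over. Pictures are saved under pics/ and viewed, at most 10 in all, crops included, and the job is handed in when it is done.

```bash
mkdir -p pics
cat > h.py <<'E'
import numpy as np, cv2
from bench import arm
from scipy.spatial.transform import Rotation as R
def cam(n):
    p=arm.camera_params(n); return 192/np.tan(np.radians(p['vfov']/2)),p['cx'],p['cy'],np.array(p['world_from_camera'])
def proj(P,c):
    f,cx,cy,T=c; q=np.linalg.inv(T)@np.r_[P,1]; return np.array([cx+f*q[0]/q[2],cy+f*q[1]/q[2]])
def ray(u,v,c,z):
    f,cx,cy,T=c; d=T[:3,:3]@np.array([(u-cx)/f,(v-cy)/f,1]); o=T[:3,3]; return o+d*(z-o[2])/d[2]
def rot(s): q=s['tool_rot']; return R.from_quat([q[1],q[2],q[3],q[0]])
E
python3 - <<'E'
from h import *
s=arm.observe(); print(s)
ims=[]
for n in ['side','top']:
    im=arm.capture(n); ims.append(im[:,:,::-1])
    c=cam(n); print(n,c[0],c[1],c[2],c[3].round(2).tolist())
    for t in ['key_center','socket','sifter','holder','egg_cup_mid','tin_mid']:
        for d in arm.find_in(n,t): print(n,t,round(d['p'],2),np.round(d['position']),proj(d['position'],c).round())
for n,i in zip('st',ims): cv2.imwrite(f'pics/{n}.png',i)
E
```

```text
{'time': 0.0, 'joint_positions': array([ 1.05438291e+00,  3.14018523e-01,  4.49670547e-02,  1.30357431e+00,
       -4.49497563e-06,  1.43119347e+00]), 'joint_velocities': array([-0.0018844 ,  0.00184455,  0.00206014, -0.00022724,  0.00097899,
       -0.00300487]), 'joint_efforts': array([ 3.51908666e-04, -4.80624175e+01,  2.98533511e+01,  1.93372200e-02,
        7.86685609e-05, -2.10818030e-08]), 'position': array([211.33457622, 534.21077977, 230.39366855]), 'tool_rot': array([-2.92558329e-04,  1.87292556e-01,  9.82303752e-01, -8.66681373e-04]), 'contact_force': array([-0.80864728,  0.42909302, -0.08781213]), 'moment': array([0.02474784, 0.02963288, 0.05564022]), 'grip_force': 0.0, 'width': 85.3414742230538}
side 368.23345286885245 257.04834548852926 191.52240340926485 [[-0.76, -0.32, 0.56, 105.81], [-0.65, 0.38, -0.66, 456.76], [0.0, -0.87, -0.5, 472.63], [0.0, 0.0, 0.0, 1.0]]
side key_center 0.87 [598. 214. 116.] [125. 226.]
side socket 0.9 [ 587. -196.  166.] [280. 133.]
side socket 0.66 [ 336. -170.  169.] [378. 166.]
side sifter 0.93 [ 591. -164.   86.] [269. 168.]
side sifter 0.83 [ 340. -129.   98.] [360. 206.]
side holder 0.77 [584. 235.  40.] [126. 272.]
side holder 0.3 [428.  32.  58.] [272. 244.]
side holder 0.28 [598. 214. 117.] [125. 226.]
side egg_cup_mid 0.7 [597.   7.  49.] [217. 210.]
side tin_mid 0.74 [426.  30.  60.] [274. 243.]
top 388.4322984920364 247.24813230515343 181.58547645170455 [[0.03, -0.99, 0.13, 397.6], [-1.0, -0.03, -0.02, 9.15], [0.02, -0.13, -0.99, 984.55], [0.0, 0.0, 0.0, 1.0]]
top key_center 0.73 [606. 201. 137.] [155. 136.]
top socket 0.86 [ 345. -185.  176.] [333. 261.]
top socket 0.77 [ 600. -208.  172.] [343. 140.]
top sifter 0.87 [ 372. -170.  148.] [322. 247.]
top sifter 0.72 [ 608. -191.  142.] [331. 140.]
top holder 0.88 [593. 200.  42.] [164. 151.]
top egg_cup_mid 0.59 [604.  -1.  44.] [245. 149.]
top tin_mid 0.84 [443.  12.  83.] [238. 213.]
```

View pics/s.png

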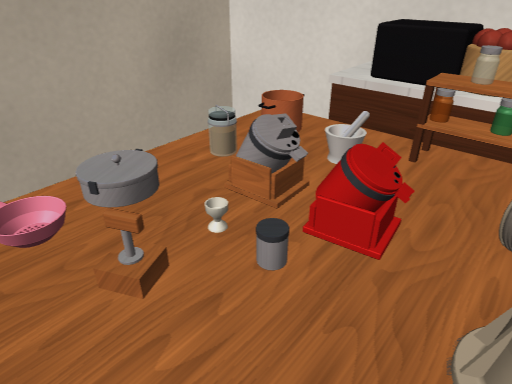

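View pics/t.png

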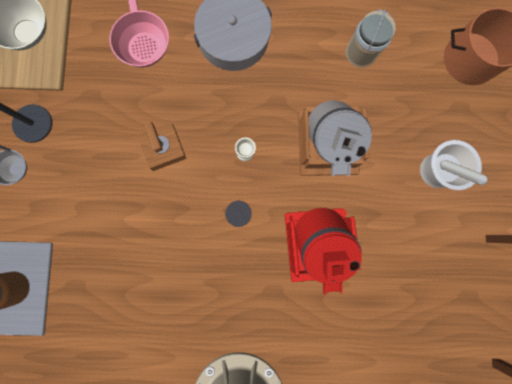

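Side view: key in its block at (125,240), the only T-shaped key. Steel sifter at (268,165), with the red look-alike at (360,200), which I leave alone. Egg cup is at (217,213) and tin at (272,243). Top view: block (165,150), steel sifter (340,140) with its lip at (341,168), red sifter (327,250). Next I check the choice in a close crop.

Run:
```python
import cv2,numpy as np
t=cv2.imread('pics/t.png');s=cv2.imread('pics/s.png')
f=lambda i,x,y,w,h:cv2.resize(i[y:y+h,x:x+w],(400,300),interpolation=cv2.INTER_CUBIC)
# top 5x crops 80x60 ; side 4x 100x75
o=np.vstack([np.hstack([f(t,125,110,80,60),f(t,300,115,80,60)]),np.hstack([f(s,80,205,120,90),f(s,230,105,80,60)])])
cv2.imwrite('pics/c1.png',o)
```

```text
(no output)
```

View pics/c1.png

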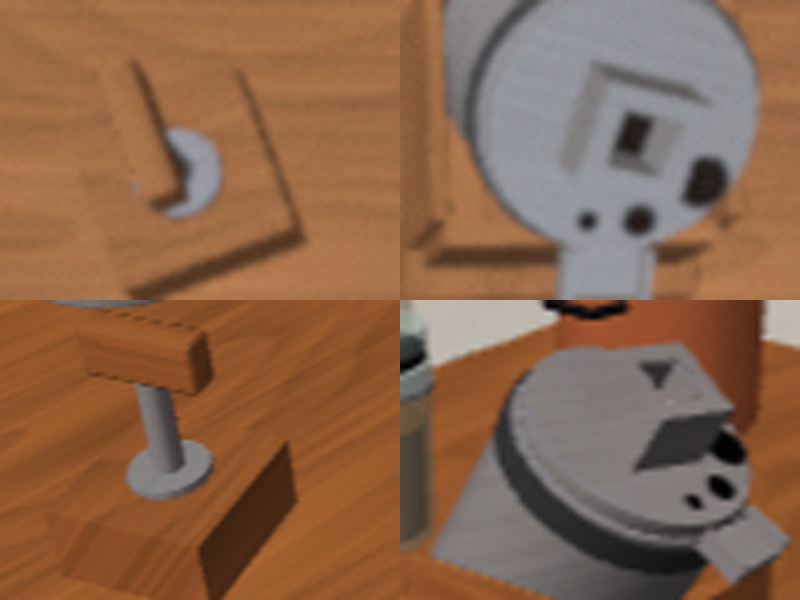

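The crop confirms the steel sifter: the recess mouth is around top px (349,144), the lip is below the disc, and the openings sit at its lower right. The block and key handle are turned about 19°. Now I compute the positions and the first move.

```bash
cat >> h.py <<'E'
def rows(P,A,s=None):
    "one row taking the tool to position P (mm), rotation A; prints shift/80 and turn/360deg"
    s=s or arm.observe(); r=rot(s); d=r.inv().apply(np.array(P)-s['position'])/80; t=(r.inv()*A).as_rotvec()/(2*np.pi)
    print('t',round(s['time'],1),'pos',s['position'].round(1),'F',np.round(s['contact_force'],1),'w',round(s['width'],1),'j',s['joint_positions'].round(2)); print('turn',t.round(4),'shift',d.round(3))
def frame(z,y):
    z=np.array(z,float);z/=np.linalg.norm(z); x=np.cross(y,z);x/=np.linalg.norm(x); return R.from_matrix(np.c_[x,np.cross(z,x),z])
E
python3 - <<'E'
from h import *
t,s=cam('top'),cam('side')
print('key top',ray(160,144,t,51),'side',ray(130.8,255.8,s,51))
print('handle ends top', ray(125+112/5,110+65/5,t,138),ray(125+162/5,110+195/5,t,138))
print('sock top',ray(349.4,143.6,t,190),'side',ray(283,120,s,190))
a=np.radians(110); A=frame([0,0,-1],[np.cos(a),np.sin(a),0])
rows([600,200,260],A)
E
```

```text
key top [606.97878864 207.99420075  51.        ] side [601.2306466  213.08817064  51.        ]
handle ends top [634.40439663 220.02772198 138.        ] [576.00882864 194.57070249 138.        ]
sock top [ 588.66580442 -217.71118267  190.        ] side [ 594.21402468 -215.54961237  190.        ]
t 0.7 pos [211.6 534.7 231.4] F [ 0.4  0.4 -1.1] w 85.3 j [1.05 0.31 0.05 1.3  0.   1.43]
turn [ 0.      0.     -0.1155] shift [-6.054 -2.104 -0.358]
```

```bash
python3 -m jog '[[0,0,-0.0239,-0.5,-0.2,0,-1],[0,0,-0.0477,-1,-0.35,-0.3,-1],[0,0,-0.0716,-1,-0.35,-0.36,-1],[0,0,-0.0954,-1,-0.35,-0.36,-1],[0,0,-0.1155,-1,-0.35,-0.36,-1],[0,0,-0.1155,-1,-0.35,-0.36,-1],[0,0,-0.1155,-1,-0.35,-0.36,-1],[0,0,-0.1155,-1,-0.35,-0.36,-1]]' 60 | tail -c 300
python3 - <<'E'
from h import *
a=np.radians(110); A=frame([0,0,-1],[np.cos(a),np.sin(a),0])
rows([600,200,260],A)
E
```

```text
time: 1.5
position: [275.6, 479.3, 260.0]
tool_rot: [-0.0, -0.173, 0.985, -0.0]
contact_force: [0.1, 0.0, -0.1]
width: 85.5
grip_force: 0.0
t 1.5 pos [275.6 479.3 260. ] F [ 0.1  0.  -0.1] w 85.5 j [0.9  0.26 0.05 1.36 0.   0.56]
turn [-0.     -0.     -0.0003] shift [-2.627 -4.662  0.   ]
```

```bash
python3 -m jog '[[0,0,0,-0.3,-0.5,0,-1],[0,0,0,-0.56,-1,0,-1],[0,0,0,-0.56,-1,0,-1],[0,0,0,-0.56,-1,0,-1],[0,0,0,-0.56,-1,0,-1],[0,0,0,-0.56,-1,0,-1],[0,0,0,-0.56,-1,0,-1],[0,0,0,-0.56,-1,0,-1]]' >/dev/null
python3 -m jog '[[0,0,0,-0.3,-0.5,0,-1],[0,0,0,-0.56,-1,0,-1],[0,0,0,-0.56,-1,0,-1],[0,0,0,-0.56,-1,0,-1],[0,0,0,-0.56,-1,0,-1],[0,0,0,-0.56,-1,0,-1],[0,0,0,-0.56,-1,0,-1],[0,0,0,-0.56,-1,0,-1]]' >/dev/null
python3 -m jog '[[0,0,0,-0.3,-0.5,0,-1],[0,0,0,-0.56,-1,0,-1],[0,0,0,-0.56,-1,0,-1],[0,0,0,-0.56,-1,0,-1],[0,0,0,-0.56,-1,0,-1],[0,0,0,-0.56,-1,0,-1],[0,0,0,-0.56,-1,0,-1],[0,0,0,-0.56,-1,0,-1]]' >/dev/null
python3 -m jog '[[0,0,0,-0.3,-0.5,0,-1],[0,0,0,-0.56,-1,0,-1],[0,0,0,-0.56,-1,0,-1],[0,0,0,-0.56,-1,0,-1],[0,0,0,-0.56,-1,0,-1],[0,0,0,-0.56,-1,0,-1],[0,0,0,-0.56,-1,0,-1],[0,0,0,-0.56,-1,0,-1]]'
python3 - <<'E'
from h import *
s=arm.observe(); c=cam('wrist'); im=arm.capture('wrist'); cv2.imwrite('pics/w1.png',im[:,:,::-1])
print(c[0],c[1],c[2],c[3].round(3).tolist(),s['position'],s['tool_rot'])
np.savez('w1.npz',f=c[0],cx=c[1],cy=c[2],T=c[3])
for t in ['key_center','holder']:
  for d in arm.find_in('wrist',t): print(t,d['p'],np.round(d['position']),proj(d['position'],c).round())
for p in [(604,209,51),(604,209,138)]: print(proj(p,c))
E
```

```text
time: 4.7
position: [553.0, 240.4, 260.4]
tool_rot: [0.0, -0.174, 0.985, 0.0]
contact_force: [0.6, -0.1, -0.8]
width: 85.1
grip_force: 0.0
340.65181812134375 252.8495599497164 193.20615659138215 [[-0.343, 0.895, 0.284, 479.92], [0.939, 0.326, 0.105, 213.366], [0.001, 0.303, -0.953, 402.931], [0.0, 0.0, 0.0, 1.0]] [552.96272473 240.42130591 260.3538353 ] [ 1.53771691e-04 -1.74165733e-01  9.84716340e-01  5.57352054e-05]
key_center 0.76 [596. 210. 140.] [200. 221.]
holder 0.76 [586. 214.  44.] [220. 181.]
[209.43859742 196.13799489]
[197.05879631 228.20430018]
```

View pics/w1.png

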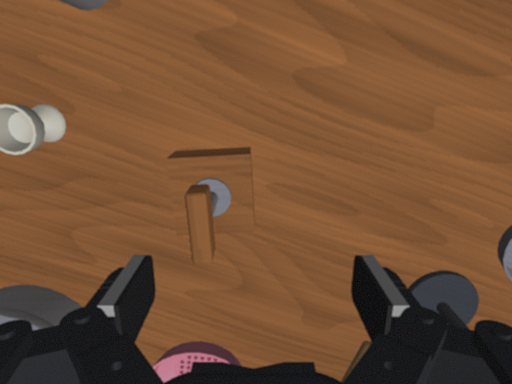

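The wrist view shows the handle's top face from about (198,191) to (203.5,262), the collar at about (210,197) and the block's near edge at y≈150. The egg cup is at (25,130), clear of the way.

Run:
```python
from h import *
w=np.load('w1.npz'); c=(float(w['f']),float(w['cx']),float(w['cy']),w['T'])
a,b=ray(198,191.5,c,138),ray(203.5,262.5,c,138); print(a,b,(a+b)/2,np.linalg.norm(a-b),np.degrees(np.arctan2(*(b-a)[1::-1])))
print('collar',ray(210,197,c,51))
e,f=ray(168,158,c,45),ray(251,153,c,45); print('block edge',e,f,np.linalg.norm(e-f),np.degrees(np.arctan2(*(f-e)[1::-1])))
e,f=ray(251,153,c,45),ray(254,232,c,45); print('block edge2',e,f,np.linalg.norm(e-f),np.degrees(np.arctan2(*(f-e)[1::-1])))
```

```text
[572.73129189 200.10894626 138.        ] [633.09860422 223.89231866 138.        ] [602.91494806 212.00063246 138.        ] 64.88344320124406 21.503332196920542
collar [604.73040096 209.87607081  51.        ]
block edge [580.47723998 154.26094975  45.        ] [545.05536094 235.61513866  45.        ] 88.73113077556015 113.52846604363742
block edge2 [545.05536094 235.61513866  45.        ] [629.76652458 270.03875127  45.        ] 91.438319922597 22.115080857277942
```

Run:
```python
from h import *
a=np.radians(112.5); A=frame([0,0,-1],[np.cos(a),np.sin(a),0])
rows([604,210.5,183],A)
```

```text
t 4.8 pos [553.3 240.1 260.3] F [-0.7 -0.6 -0.1] w 85.1 j [ 0.28  0.36  0.19  1.4   0.   -0.07]
turn [ 0.      0.     -0.0069] shift [-0.469 -0.565  0.966]
```

```bash
python3 -m jog '[[0,0,-0.007,-0.3,-0.4,0.2,-1],[0,0,-0.007,-0.469,-0.565,0.6,-1],[0,0,-0.007,-0.469,-0.565,0.97,-1],[0,0,-0.007,-0.469,-0.565,0.97,-1],[0,0,-0.007,-0.469,-0.565,0.97,-1],[0,0,-0.007,-0.469,-0.565,0.97,-1],[0,0,-0.007,-0.469,-0.565,0.97,-1],[0,0,-0.007,-0.469,-0.565,0.97,-1]]' >/dev/null
python3 -m jog '[[0,0,0,0,0,0.3,-1],[0,0,0,0,0,0.6,-1],[0,0,0,0,0,0.9,-1],[0,0,0,0,0,1,-1],[0,0,0,0,0,1,-1],[0,0,0,0,0,1,-1],[0,0,0,0,0,1,0.3],[0,0,0,0,0,1,1]]'
python3 -m jog '[[0,0,0,0,0,0,1],[0,0,0,0,0,0,1],[0,0,0,0,0,0,1],[0,0,0,0,0,0,1],[0,0,0,0,0,0,1],[0,0,0,0,0,0,1],[0,0,0,0,0,0,1],[0,0,0,0,0,0,1]]' 60
python3 -c "
from h import *
a=np.radians(112.5); A=frame([0,0,-1],[np.cos(a),np.sin(a),0])
rows([604,210.5,103],A)"
```

```text
time: 6.45
position: [605.1, 210.3, 104.0]
tool_rot: [0.001, -0.195, 0.981, 0.0]
contact_force: [0.5, -0.8, -0.6]
width: 59.0
grip_force: 0.0
time: 7.25
position: [604.5, 210.1, 102.9]
tool_rot: [0.0, -0.195, 0.981, -0.0]
contact_force: [-0.9, -0.8, 4.1]
width: 17.1
grip_force: 59.0
t 7.2 pos [604.5 210.1 102.9] F [-0.9 -0.8  4.1] w 17.1 j [ 0.21  0.5   0.    1.08 -0.   -0.18]
turn [-0.      0.0001  0.    ] shift [ 0.004  0.007 -0.001]
```

Gripped at 17 mm width. Lift, then work out the transit.

```bash
python3 -m jog '[[0,0,0,0,0,-0.2,1],[0,0,0,0,0,-0.4,1],[0,0,0,0,0,-0.6,1],[0,0,0,0,0,-0.8,1],[0,0,0,0,0,-1,1],[0,0,0,0,0,-1,1],[0,0,0,0,0,-1,1],[0,0,0,0,0,-1,1]]'
python3 -c "
from h import *
a=np.radians(78); A=frame([0.5,0,-.866],[np.cos(a),np.sin(a),0])
print(A.as_matrix().round(2))
rows([474,-217,273],A)"
```

```text
time: 8.05
position: [603.3, 210.0, 180.8]
tool_rot: [-0.001, -0.195, 0.981, 0.0]
contact_force: [-0.2, -0.3, -1.8]
width: 17.7
grip_force: 58.5
[[-0.85  0.16  0.5 ]
 [ 0.18  0.98  0.  ]
 [-0.49  0.09 -0.87]]
t 8.1 pos [603.3 210.  180.8] F [-0.2 -0.3 -1.8] w 17.7 j [ 0.21  0.46  0.14  1.25  0.   -0.18]
turn [ 0.0089 -0.0844  0.0894] shift [ 3.54  -4.311 -1.146]
```

```bash
python3 -m jog '[[0,0,0,0.1,-0.1,-0.4,1],[0,0,0,0.3,-0.4,-0.8,1],[0.0016,-0.015,0.016,0.6,-0.7,-1,1],[0.003,-0.03,0.032,0.85,-1,-1,1],[0.005,-0.045,0.048,0.85,-1,-1,1],[0.007,-0.06,0.064,0.85,-1,-1,1],[0.008,-0.075,0.08,0.85,-1,-1,1],[0.0089,-0.0844,0.0894,0.85,-1,-1,1]]'
python3 -c "
from h import *
a=np.radians(78); A=frame([0.5,0,-.866],[np.cos(a),np.sin(a),0])
rows([474,-217,273],A)"
```

```text
time: 8.85
position: [569.7, 109.8, 260.6]
tool_rot: [0.259, 0.09, 0.961, 0.024]
contact_force: [0.2, -0.4, -1.3]
width: 17.7
grip_force: 59.1
t 8.8 pos [569.7 109.8 260.6] F [ 0.2 -0.4 -1.3] w 17.7 j [ 0.07 -0.08 -0.48  0.65 -0.04  0.25]
turn [ 0.      0.0004 -0.0006] shift [ 0.185 -4.192 -0.733]
```

```bash
python3 -m jog '[[0,0,0,0,-0.5,-0.1,1],[0,0,0,0.05,-1,-0.18,1],[0,0,0,0.05,-1,-0.18,1],[0,0,0,0.05,-1,-0.18,1],[0,0,0,0.05,-1,-0.18,1],[0,0,0,0.05,-1,-0.18,1],[0,0,0,0.05,-1,-0.18,1],[0,0,0,0.05,-1,-0.18,1]]' >/dev/null
python3 -m jog '[[0,0,0,0,-0.5,-0.1,1],[0,0,0,0.05,-1,-0.18,1],[0,0,0,0.05,-1,-0.18,1],[0,0,0,0.05,-1,-0.18,1],[0,0,0,0.05,-1,-0.18,1],[0,0,0,0.05,-1,-0.18,1],[0,0,0,0.05,-1,-0.18,1],[0,0,0,0.05,-1,-0.18,1]]' >/dev/null
python3 -m jog '[[0,0,0,0,-0.5,-0.1,1],[0,0,0,0.05,-1,-0.18,1],[0,0,0,0.05,-1,-0.18,1],[0,0,0,0.05,-1,-0.18,1],[0,0,0,0.05,-1,-0.18,1],[0,0,0,0.05,-1,-0.18,1],[0,0,0,0.05,-1,-0.18,1],[0,0,0,0.05,-1,-0.18,1]]' >/dev/null
python3 -m jog '[[0,0,0,0,-0.5,-0.1,1],[0,0,0,0.05,-1,-0.18,1],[0,0,0,0.05,-1,-0.18,1],[0,0,0,0.05,-1,-0.18,1],[0,0,0,0.05,-1,-0.18,1],[0,0,0,0.05,-1,-0.18,1],[0,0,0,0.05,-1,-0.18,1],[0,0,0,0.05,-1,-0.18,1]]'
python3 - <<'E'
from h import *
s=arm.observe(); c=cam('wrist'); im=arm.capture('wrist'); cv2.imwrite('pics/w2.png',im[:,:,::-1])
np.savez('w2.npz',f=c[0],cx=c[1],cy=c[2],T=c[3],p=s['position'],q=s['tool_rot']); print(s['joint_positions'].round(2),c[3][:3,3])
for t in ['socket','key_tip','key_center','sifter']:
  for d in arm.find_in('wrist',t): print(t,d['p'],np.round(d['position']),proj(d['position'],c).round())
print(proj((591,-217,190),c))
E
```

```text
time: 12.05
position: [479.5, -200.8, 275.3]
tool_rot: [0.259, 0.087, 0.962, 0.024]
contact_force: [-0.8, 0.3, -1.7]
width: 17.1
grip_force: 60.5
[-0.76 -0.16 -0.49  0.84  0.35 -0.51] [ 341.76320883 -187.48665092  360.39351433]
socket 0.94 [ 583. -209.  149.] [249. 202.]
socket 0.66 [ 397. -200.  188.] [211.   5.]
key_tip 0.66 [ 460. -201.  298.] [251. 285.]
key_center 0.94 [ 454. -202.  297.] [245. 275.]
sifter 0.86 [ 566. -207.   85.] [244. 145.]
sifter 0.64 [ 423. -201.  133.] [218.  18.]
sifter 0.19 [600.  -3.  47.] [420. 114.]
[245.95441756 244.05913805]
```

View pics/w2.png

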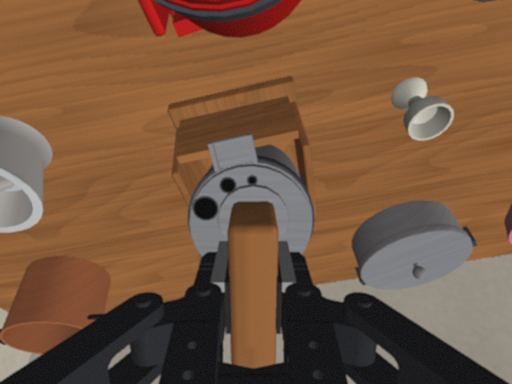

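The wrist view shows the disc centred near (251,215), with openings at (205,208), (228,185) and (252,180) and the lip end at (230,141). The key hides the knob. I fit the sifter pose and dial angle to both views.

```bash
cat > fit.py <<'E'
from h import *
from scipy.optimize import least_squares
w=np.load('w2.npz'); W=(float(w['f']),float(w['cx']),float(w['cy']),w['T']); T=cam('top'); S=cam('side')
def geo(p):
    x,y,yaw,th,ro,rl=p[:6]; Z=R.from_euler('z',yaw); n=Z.apply([-.5,0,np.sqrt(.75)]); f=Z.apply([-np.sqrt(.75),0,-.5]); g=np.cross(n,f)
    m=np.array([x,y,190.]); c=m-34*n
    op=[c+ro*(np.cos(a-th)*f+np.sin(a-th)*g) for a in (0,.5,1.2)]
    return m,n,f,g,c,op,c+rl*f
def res(p):
    m,n,f,g,c,op,l=geo(p); r=[]
    for P,u in zip(op,[(337,158.6),(347.2,158.6),(360.6,150.8)]): r+=list(proj(P,T)-u)
    for P,u in zip(op,[(252,180),(228,185),(205,208)]): r+=list(proj(P+np.r_[p[6:8],0],W)-u)
    r+=list(proj(m,T)-(349,143.2)); r+=list(.5*(proj(m,S)-(283,120)))
    r+=list(proj(l+np.r_[p[6:8],0],W)-(230,141))
    r+=list(np.array(p[6:8])/2)
    return r
o=least_squares(res,[591,-217,0.1,.2,45,80,0,0]); p=o.x
if __name__=='__main__':
    print(p.round(3),np.round(o.fun,1)); m,n,f,g,c,op,l=geo(p)
    t=cv2.imread('pics/t.png'); v=cv2.resize(t[115:175,300:380],(640,480),interpolation=cv2.INTER_CUBIC)
    w2=cv2.imread('pics/w2.png'); v2=cv2.resize(w2[120:280,165:345],(540,480))
    th=p[3]; ex=np.cos(th)*f-np.sin(th)*g; ey=np.cross(n,ex)
    def poly(P,C,col):
        q=np.array([proj(x,C) for x in P])
        if C is T: q=(q-[300,115]+.5)*8-.5; cv2.polylines(v,[q.round().astype(int)],True,col,1)
        else: q=(q-[165,120])*3; cv2.polylines(v2,[q.round().astype(int)],True,col,1)
    for C in (T,W):
        d=0 if C is T else np.r_[p[6:8],0]
        poly([c+d+60*(np.cos(a)*f+np.sin(a)*g) for a in np.linspace(0,6.28,60)],C,(0,255,0))
        for h in (12,23): poly([m+d+h*(i*ex+j*ey) for i,j in ((1,1),(1,-1),(-1,-1),(-1,1))],C,(0,0,255))
        poly([c+d+23*(i*ex+j*ey) for i,j in ((1,1),(1,-1),(-1,-1),(-1,1))],C,(255,0,0))
        for P,r in zip(op,(3.5,6.5,11)): poly([P+d+r*(np.cos(a)*f+np.sin(a)*g) for a in np.linspace(0,6.28,30)],C,(0,255,255))
    cv2.imwrite('pics/fit.png',cv2.resize(np.hstack([v,v2]),(790,320)))
E
python3 fit.py
```

```text
[ 5.89405e+02 -2.15605e+02  3.00000e-02  2.58000e-01  4.71060e+01
  8.52880e+01 -1.35000e-01  1.61300e+00] [-0.1 -0.2  0.1 -0.1 -0.4 -0.   0.2  0.2 -0.3 -0.1 -0.3  0.1 -0.6  0.
  0.8  0.2 -0.   0.  -0.1  0.8]
```

View pics/fit.png

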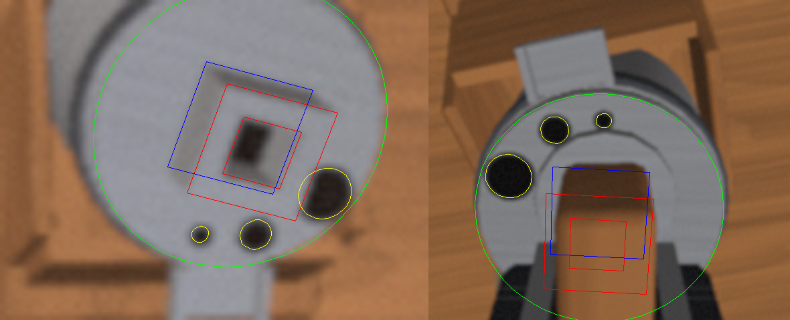

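The overlay matches both views: dial at about 0.26 rad, mouth at about (589,-215,190), yaw 0.03. Go to the pre-insert pose with the tip 12 mm out.

```bash
cat > tgt.py <<'E'
from h import *
M=np.array([589.3,-214.8,190.]); Z=R.from_euler('z',.03); n=Z.apply([-.5,0,.75**.5]); f=Z.apply([-.75**.5,0,-.5]); g=np.cross(n,f)
def go(h,th,off=(0,0)):
    ex=np.cos(th)*f-np.sin(th)*g; ey=np.cross(n,ex); A=frame(-n,-ey); rows(M+h*n+np.array([off[0],off[1],0]),A)
    s=arm.observe(); d=s['position']-M; print('axis h %.1f f %.1f g %.1f'%(d@n,d@f,d@g), 'tool-turn', np.round((rot(s).inv()*A).as_rotvec(),3))
E
python3 -c "
from tgt import *
go(100,.258)"
```

```text
t 12.3 pos [ 479.4 -201.5  275.3] F [-0.5  1.1 -2.1] w 17.5 j [-0.76 -0.16 -0.49  0.84  0.35 -0.51]
turn [-0.0022  0.0009  0.0079] shift [-0.679 -0.064  0.362]
axis h 128.6 f 52.2 g -16.6 tool-turn [-0.014  0.006  0.05 ]
```

```bash
python3 -m jog '[[0,0,0,-0.2,0,0,1],[-0.002,0.001,0.008,-0.4,-0.03,0.1,1],[-0.002,0.001,0.008,-0.6,-0.06,0.2,1],[-0.002,0.001,0.008,-0.68,-0.064,0.3,1],[-0.002,0.001,0.008,-0.68,-0.064,0.36,1],[-0.002,0.001,0.008,-0.68,-0.064,0.36,1],[-0.002,0.001,0.008,-0.68,-0.064,0.36,1],[-0.002,0.001,0.008,-0.68,-0.064,0.36,1]]'
python3 - <<'E'
from tgt import *
go(100,.258)
t=arm.capture('top')[:,:,::-1]; s=arm.capture('side')[:,:,::-1]; T,S=cam('top'),cam('side')
st=arm.observe(); r=rot(st); tip=st['position']+88*r.apply([0,0,1])
print(tip,proj(tip,S),proj(M,S),proj(st['position'],S))
k=8
v=cv2.resize(s[85:160,240:340],(800,600),interpolation=cv2.INTER_CUBIC)
for P,col in ((tip,(0,0,255)),(M,(0,255,0)),(st['position']+52*r.apply([0,0,1]),(255,0,0))):
    q=(proj(P,S)-[240,85]+.5)*8-.5; cv2.circle(v,tuple(q.round().astype(int).tolist()),4,col,-1)
sq=lambda P,h,z=0:[ (proj(P+r.apply([i*h,j*h,z]),S)-[240,85]+.5)*8-.5 for i,j in ((1,1),(1,-1),(-1,-1),(-1,1))]
for Q,col in ((sq(M,12),(0,255,0)),(sq(M,23),(0,255,0)),(sq(tip,6),(0,0,255)),(sq(tip,10,-7),(0,0,255)),(sq(tip,10,-30),(0,0,255))):
    cv2.polylines(v,[np.array(Q).round().astype(int)],True,col,1)
cv2.imwrite('pics/pre.png',v)
E
```

```text
time: 13.1
position: [538.7, -216.3, 276.7]
tool_rot: [0.256, 0.11, 0.96, 0.037]
contact_force: [0.6, 0.1, -0.5]
width: 17.3
grip_force: 60.5
t 13.1 pos [ 538.7 -216.3  276.7] F [ 0.6  0.1 -0.5] w 17.3 j [-0.7  -0.04 -0.38  0.82  0.34 -0.4 ]
turn [-0.0002 -0.0001 -0.0001] shift [-0.006  0.001  0.005]
axis h 100.4 f 0.5 g -0.0 tool-turn [-0.001 -0.001 -0.001]
[ 582.89008872 -215.31153067  200.77954908] [287.06824489 116.5716312 ] [284.50271626 120.5355613 ] [305.63193671  86.17039715]
```

View pics/pre.png

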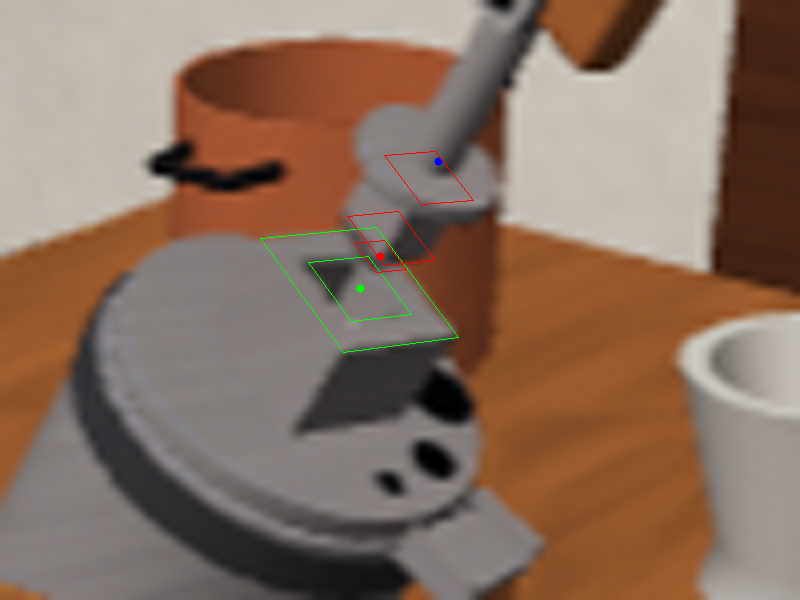

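The side crop shows the tip right over the recess, red and green outlines agreeing with the picture to about 1–2 mm. Insert slowly.

```bash
python3 -m jog '[[0,0,0,0,0,0.04,1],[0,0,0,0,0,0.08,1],[0,0,0,0,0,0.12,1],[0,0,0,0,0,0.16,1],[0,0,0,0,0,0.2,1],[0,0,0,0,0,0.24,1],[0,0,0,0,0,0.28,1],[0,0,0,0,0,0.28,1]]'
python3 -c "
from tgt import *
go(57,.258)"
```

```text
time: 14.0
position: [550.4, -216.0, 256.6]
tool_rot: [0.255, 0.11, 0.96, 0.037]
contact_force: [-0.2, -0.6, -3.0]
width: 17.1
grip_force: 60.6
t 14.0 pos [ 550.4 -216.   256.6] F [-0.2 -0.6 -3. ] w 17.1 j [-0.68 -0.01 -0.41  0.76  0.33 -0.38]
turn [-0.0001 -0.0002 -0.0001] shift [-0.006  0.002  0.251]
axis h 77.1 f 0.5 g 0.0 tool-turn [-0.001 -0.001 -0.001]
```

```bash
python3 -m jog '[[0,0,0,0,0,0.05,1],[0,0,0,0,0,0.1,1],[0,0,0,0,0,0.15,1],[0,0,0,0,0,0.19,1],[0,0,0,0,0,0.22,1],[0,0,0,0,0,0.24,1],[0,0,0,0,0,0.26,1],[0,0,0,0,0,0.26,1]]'
python3 -c "
from tgt import *
go(57,.258)"
```

```text
time: 14.8
position: [560.0, -216.1, 240.7]
tool_rot: [0.256, 0.111, 0.96, 0.036]
contact_force: [-14.7, 1.4, 10.6]
width: 17.4
grip_force: 63.1
t 14.8 pos [ 560.  -216.1  240.7] F [-14.7   1.4  10.6] w 17.4 j [-0.66  0.01 -0.42  0.72  0.32 -0.37]
turn [-0.0004 -0.0001 -0.0002] shift [0.001 0.005 0.02 ]
axis h 58.6 f 0.0 g 0.4 tool-turn [-0.003 -0.    -0.001]
```

Collar seated (axial 17 N, h 58.6). Now turn clockwise (+z of the tool).

```bash
python3 -m jog '[[0,0,0.012,0,0,-0.01,1],[0,0,0.026,0,0,-0.01,1],[0,0,0.04,0,0,-0.01,1],[0,0,0.054,0,0,-0.01,1],[0,0,0.068,0,0,-0.01,1],[0,0,0.082,0,0,-0.01,1],[0,0,0.096,0,0,-0.01,1],[0,0,0.096,0,0,-0.01,1]]'
python3 -c "
from tgt import *
go(58,.258+.603); print(arm.observe()['moment'])"
```

```text
time: 15.6
position: [559.5, -214.4, 240.4]
tool_rot: [0.232, 0.391, 0.883, 0.112]
contact_force: [-11.9, 5.8, 6.3]
width: 17.0
grip_force: 62.5
t 15.6 pos [ 559.5 -214.4  240.4] F [-11.9   5.8   6.3] w 17.0 j [-0.66  0.01 -0.42  0.72  0.33  0.24]
turn [-0.     -0.0003 -0.0005] shift [-0.018 -0.005  0.007]
axis h 58.5 f 0.6 g -1.3 tool-turn [-0.    -0.002 -0.003]
[1.16221014 1.99612128 0.71800506]
```

```bash
python3 -m jog '[[0,0,0.014,0,0,0,1],[0,0,0.028,0,0,0,1],[0,0,0.042,0,0,0,1],[0,0,0.056,0,0,0,1],[0,0,0.07,0,0,0,1],[0,0,0.082,0,0,0,1],[0,0,0.092,0,0,0,1],[0,0,0.092,0,0,0,1]]'
python3 - <<'E'
from tgt import *
go(58,.258+.603+.578); s=arm.observe(); print(s['moment'], s['moment']@n)
w=arm.capture('wrist')[:,:,::-1]; t=arm.capture('top')[:,:,::-1]; sd=arm.capture('side')[:,:,::-1]
f4=lambda i,x,y,w,h:cv2.resize(i[y:y+h,x:x+w],(400,300),interpolation=cv2.INTER_CUBIC)
cv2.imwrite('pics/turn.png',np.vstack([np.hstack([f4(w,150,80,200,150),f4(t,300,115,80,60)]),np.hstack([f4(sd,240,85,100,75),f4(sd,240,85,100,75)*0])]))
E
```

```text
time: 16.4
position: [559.6, -213.7, 240.5]
tool_rot: [0.191, 0.626, 0.736, 0.174]
contact_force: [-11.1, 8.1, 9.1]
width: 17.8
grip_force: 62.6
t 16.4 pos [ 559.6 -213.7  240.5] F [-11.1   8.1   9.1] w 17.8 j [-0.66  0.01 -0.42  0.72  0.33  0.82]
turn [-0.0001 -0.0004 -0.0003] shift [-0.026  0.002  0.007]
axis h 58.6 f 0.4 g -2.0 tool-turn [-0.001 -0.003 -0.002]
[1.48914406 1.96823988 0.97550519] 0.07105610458510836
```

View pics/turn.png

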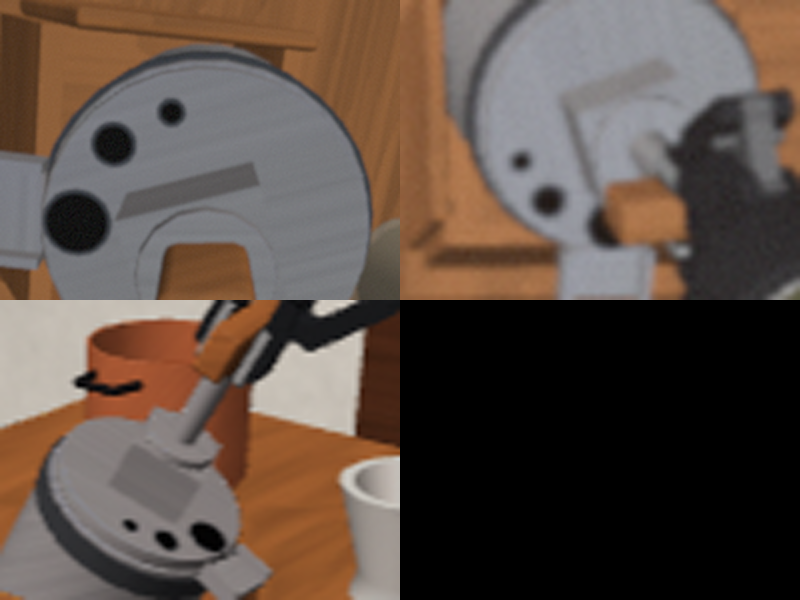

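The large opening is nearly at the lip. Measure the dial angle from the opening centres: small in the top crop (520,161), medium (548,201).

```bash
python3 - <<'E'
from fit import *
def r(q):
    op=geo([*p[:3],q[0],*p[4:6]])[5]; return np.r_[proj(op[0],T)-(323.6,146.8),proj(op[1],T)-(329.2,154.8)]
o=least_squares(r,[1.]); print(o.x,o.fun)
E
python3 -c "
from tgt import *
go(58,1.439)"
```

```text
[1.17564379] [ 0.22658757 -0.17589573  0.22468113 -0.12677072]
t 16.6 pos [ 559.6 -213.7  240.5] F [-11.2   7.4   7.5] w 17.2 j [-0.66  0.01 -0.42  0.72  0.33  0.81]
turn [-0.0001 -0.0005 -0.0001] shift [-0.026  0.001  0.007]
axis h 58.6 f 0.4 g -2.0 tool-turn [-0.001 -0.003 -0.001]
```

Dial ≈1.176. Nudge to the stop, back off slightly inside the play to unload, then open.

```bash
python3 -m jog '[[0,0,0.005,0,0,0.005,1],[0,0,0.009,0,0,0.005,1],[0,0,0.009,0,0,0.005,1],[0,0,0.009,0,0,0.005,1],[0,0,0,0,0,0.005,1],[0,0,-0.01,0,0,0.005,1],[0,0,-0.015,0,0,0.005,1],[0,0,-0.015,0,0,0.005,1]]'
python3 -m jog '[[0,0,0,0,0,0,0.5],[0,0,0,0,0,0,0],[0,0,0,0,0,0,-1],[0,0,0,0,0,0,-1],[0,0,0,0,0,0,-1],[0,0,0,0,0,0,-1],[0,0,0,0,0,0,-1],[0,0,0,0,0,0,-1]]'
python3 -m jog '[[0,0,0,0,0,-0.1,-1],[0,0,0,0,0,-0.25,-1],[0,0,0,0,0,-0.4,-1],[0,0,0,0,0,-0.6,-1],[0,0,0,0,0,-0.8,-1],[0,0,0,0,0,-1,-1],[0,0,0,0,0,-1,-1],[0,0,0,0,0,-1,-1]]'
python3 - <<'E'
from tgt import *
t=arm.capture('top')[:,:,::-1]; sd=arm.capture('side')[:,:,::-1]; w=arm.capture('wrist')[:,:,::-1]
f4=lambda i,x,y,w,h:cv2.resize(i[y:y+h,x:x+w],(400,300),interpolation=cv2.INTER_CUBIC)
cv2.imwrite('pics/end.png',np.vstack([np.hstack([f4(w,100,60,320,240),f4(t,300,115,80,60)]),np.hstack([f4(sd,240,85,100,75),f4(sd,150,85,260,195)])]))
E
```

```text
time: 17.35
position: [559.5, -214.6, 240.4]
tool_rot: [0.199, 0.59, 0.765, 0.164]
contact_force: [-15.2, 5.6, 8.8]
width: 17.0
grip_force: 63.1
time: 18.15
position: [560.6, -215.9, 239.6]
tool_rot: [0.2, 0.591, 0.764, 0.164]
contact_force: [-0.2, 0.1, -0.7]
width: 85.6
grip_force: 0.0
time: 18.95
position: [520.7, -217.4, 309.9]
tool_rot: [0.201, 0.591, 0.764, 0.163]
contact_force: [-0.1, -0.3, -0.5]
width: 85.5
grip_force: 0.0
```

View pics/end.png

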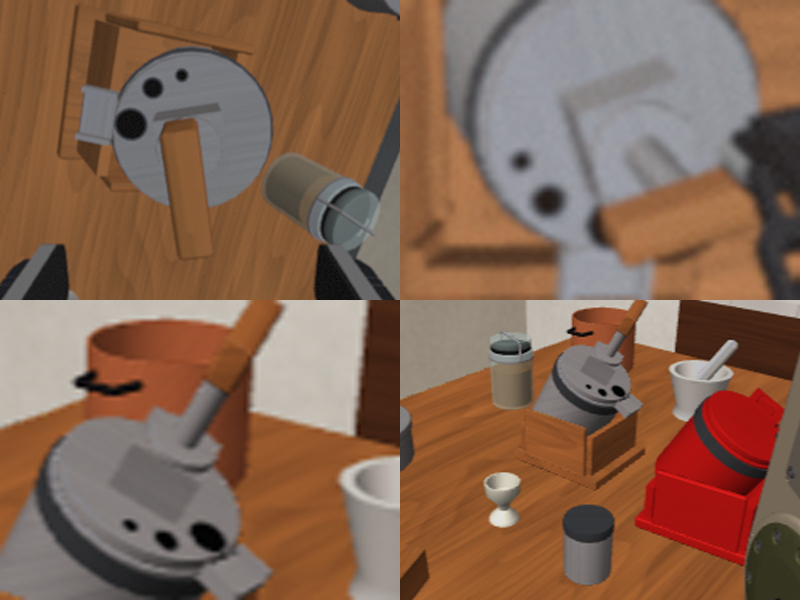

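The key stands in the knob with its collar seated, the large opening is at the lip, the egg cup and tin are in place, and the gripper is clear. Hand in.

```bash
python3 -c "
from bench import arm
print(arm.close_job())"
```

```text
the job is handed in; nothing more can be done
None
```

I handed the job in with the key standing released in the knob, its collar seated, and the dial turned with the key to about 1.18 rad or more, so the large opening stands at the pour lip; no pass/fail result came back.

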